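Show the date plate of the kimchi box on the tray

ROBOT

A 6-joint arm with a two-finger parallel gripper is mounted at the origin on the work surface. World frame = base frame: x ahead of the robot, y to its left, z up, the work surface at z = 0. Lengths are in m, angles in rad, forces in N, time in s.
With the tool pointing down it reaches from about 0.275 to 1 m from the base axis. Payload 8.4 kg.
Tool frame: the origin (TCP) lies at the very end of the fingers, on their centre line; the grasp point (between the pads) lies ctrl.pinch_z behind it (ctrl.pinch_z is the distance from the TCP to the grasp point, in m); z points along the fingers, y is the line along which they close (so a half turn about z gives the same grasp; the last joint's range is limited). The gripper opens to 85 mm and grips with 20 to 120 N. Pads are 22 mm wide; open, the fingers measure 114 mm over their backs; the gripper's body (76 mm by 85 mm) begins 54 mm behind the grasp point. The pads swing forward as they close: fully open they stand 13 mm farther back than shut.
Start: joints at [-1.298, 0.353, 1.633, -0, 1.155, -0.002], TCP at [0.17, -0.602, 0.231] pointing down, gripper open.
Joint ranges: [-2.63, 2.63], [-0.92, 2.1], [0.06, 2.66], [-1.3, 4.44], [0, 2.69], [-3.02, 3.02]. Speed limits (rad/s): [2.22, 2.22, 2.79, 3.14, 3.14, 3.14].

INTERFACE

Orientations are given as [roll, pitch, yaw] about the fixed x, y, z axes, in that order (R = Rz(yaw) Ry(pitch) Rx(roll)).
In Python, from rig import status, cams, job, ctrl gives the robot as it stands.
- The arm moves only by the shell command python3 -m jog 'ROWS' [FORCE]. ROWS is JSON, a list of rows, each an object with "jaw": the opening, from 0 (shut) to 1 (fully open); "translation": the shift along the tool's x, y, z in m, a list of three; "rot": the turn, a rotation vector about the tool's x, y, z in rad, a list of three. A call has 1 to 12 rows; each row is the pose to reach, as a shift and turn from the pose commanded when the call began, along the tool's axes at that moment; what a row does not reach only later rows make up. A row lasts 1/10 s, in which the tool goes at most 50 mm and 8.59 degrees, less where a joint would pass 70% of its speed; a pose out of reach is approached as far as the arm can. A call with a gripper value outside its range is refused whole. The fingers move at their own pace and stop on an object; FORCE is the grip in N (left out, the last holds). Time passes only in rows, so rows that repeat a pose let the fingers close. It gives the time, the measured TCP pose, the force, the opening and the grip force at its end, in the units of the state.
- status.read_state(): the state, without advancing time (a new reading comes with each control period).
- cams.capture(name): name is "scene" or "top"; returns a dict with "image" (400x640x3 uint8, red, green, blue), "z_map" (400x640 float32, m along the optical axis (not along the pixel's ray), 0 where there is no reading), "fx", "fy", "cx", "cy" (pixels), "k1" (the pictures are not rectified: a ray, as slopes to the right and down, at radius r is drawn at 1 + k1 r^2 times it, then the intrinsics apply), "world_from_camera" (4x4, takes a point from camera to world coordinates). Camera axes: x right, y down, z forward; pixel columns grow to the right and rows downward; lengths in m; the calibration is good to about 2 mm. A picture is of the moment at which its call begins.
- job.hand_in(): hands the job in; it is judged then, once.
Trained networks look in a picture, given as the dict that the camera call returned (one of the last four; its "shot" number tells which), for a name from the list of things; names that differ only in an ending like _2 or _b are one class to them, and where a whole thing is asked for, a point or a joint stands for the part that bears it (a point fixed in the world has none). Each returns a list of dicts, best first, with "score" (0 to 1); they miss things now and then, are a little off and sometimes report something else, mostly with a low value. They report only what shows in the picture. A call takes as long as a camera call. They do not tell look-alikes from the thing itself.
- cams.outline_of(picture, thing): "region" (400x640 bool, what is visible of it) and "uv" ([column, row] in pixels, amid what is visible of it).
The state is a dict: "t": time; "joints": joint angles; "joint_velocities": joint speeds; "joint_torque": joint torques, N m; "tool_pos": TCP position; "eef_rot": TCP orientation; "force": force on the tool from outside, world axes, zero at the start; "wrist_torque": the same for the moment, N m; "width": finger opening in m; "finger_force": force on a finger pad.
Only numpy, scipy, OpenCV 4.12 (cv2) and the standard library are available. Lean on these libraries where they do the work, as an engineer would, in place of code of your own. Each camera call takes 0.05 s, during which the arm holds its last target. There are 200 camera calls.

TASK

See which kimchi box, red-lidded or blue-lidded, stands on the wooden tray, and take the date plate with the same coloured band out of its stand, gripping it only by its clear plain end so that the fingers never touch the frosted label end, which is the end with the small corner notch. Hold it in the air over the box on the tray, about a hand's breadth (10 cm) above its lid, with the label face turned up (leaned back about 45 degrees or flatter); the label face is the one that has the notch at your upper left when you look at it as the plate stands. Finish while still holding it there, motionless, and leave the other plate, the boxes and everything else where they are.

Things in the scene. Friction and masses are not known exactly. Their poses are not given: they have to be found in the camera images.
- plate_red: Date plate with red band, rigid plastic, 120 (x) x 6 (y) x 75 mm high (z), about 60 g, upright in a stand, lifts straight out. Origin: middle of the underside. x points to the frosted, notched end; z up while it stands; y points OUT OF THE LABEL FACE. Along x: clear plain end -60 to 0 mm, coloured band 0 to +15, frosted end +15 to +60. Standing, seen at the label face, the notch is upper left.
- red_frost: The frosted, white label end of the red plate (rigidly part of it, 45 mm long); its origin and axes are those of the red plate (middle of the plate's underside). Fingers must stay off it.
- plate_red_mid (a point): Middle of the red date plate (37.5 mm above its underside while standing); same axes as the plate.
- plate_red_notch (a point): Centre of the notch in the red plate: 51 mm along x and 66 mm along z from the plate's origin. The notch, 18 x 18 mm, is cut through the top corner of the frosted end, the only notched corner. Both faces look alike; only the notch tells which is the label face.
- box_red: Small kimchi box, clear with a red lid, 80 x 100 x 52 mm high, 0.4 kg, loose; origin: middle of its underside. It stands either on the wooden tray or on the cork mat.
- plate_blue: Date plate with blue band, rigid plastic, 120 (x) x 6 (y) x 75 mm high (z), about 60 g, upright in a stand, lifts straight out. Origin: middle of the underside. x points to the frosted, notched end; z up while it stands; y points OUT OF THE LABEL FACE. Along x: clear plain end -60 to 0 mm, coloured band 0 to +15, frosted end +15 to +60. Standing, seen at the label face, the notch is upper left.
- blue_frost: The frosted, white label end of the blue plate (rigidly part of it, 45 mm long); its origin and axes are those of the blue plate (middle of the plate's underside). Fingers must stay off it.
- plate_blue_mid (a point): Middle of the blue date plate (37.5 mm above its underside while standing); same axes as the plate.
- plate_blue_notch (a point): Centre of the notch in the blue plate: 51 mm along x and 66 mm along z from the plate's origin. The notch, 18 x 18 mm, is cut through the top corner of the frosted end, the only notched corner. Both faces look alike; only the notch tells which is the label face.
- box_blue: Small kimchi box, clear with a blue lid, 80 x 100 x 52 mm high, 0.4 kg, loose; origin: middle of its underside. It stands either on the wooden tray or on the cork mat.
- stand_a: Fixed wooden plate stand, 70 (x) x 48 (y) x 30 mm high, origin: middle of its underside. An 8 mm wide open-ended slot along x, its floor 8 mm above the stool top, holds the lowest 22 mm of a plate, so 53 mm of the plate stand out above it. Either stand may be left or right, turned to any heading.
- stand_b: Fixed wooden plate stand, 70 (x) x 48 (y) x 30 mm high, origin: middle of its underside. An 8 mm wide open-ended slot along x, its floor 8 mm above the stool top, holds the lowest 22 mm of a plate, so 53 mm of the plate stand out above it. Either stand may be left or right, turned to any heading.
- tray: Fixed small dark wooden tray, 120 (x) x 150 (y) mm, floor 6 mm thick, rim 14 mm high; origin: middle of its underside. One of the two boxes stands on it, so that the lid's top is 58 mm above the stool top.
- mat: Fixed cork mat, 120 x 150 x 6 mm, origin: middle of its underside; the other box stands on it.
- press_plate: Bystander: stainless steel pressing disc, 110 mm across, 6 mm thick, with a wire handle up to 27 mm high; origin: middle of its underside.
- opener: Bystander: flat yellow plastic lid opener, about 125 x 40 x 8 mm, long along x; origin on its underside near the middle.
- spoon: Bystander: white ceramic soup spoon, about 124 mm long (x), bowl 42 mm wide at +x, 9 mm high; origin on its underside near the middle.
Not all that is in view belongs to the job. What is shaped like the box_red but pink is not meant.

How it is judged:
On the way:
1. the plate that matches the box on the tray is held clear of its stand (((horizontal distance between box_red and tray below 0.05 m and height (world z) of plate_red_mid above 0.08 m and contact force between the fingers and plate_red above 1 N) or (horizontal distance between box_blue and tray below 0.05 m and height (world z) of plate_blue_mid above 0.08 m and contact force between the fingers and plate_blue above 1 N))), for 0.1 s.
At the end, for the whole second after the job is handed in: The plate matching the box on the tray is in the fingers (over 1 N, none on the frosted end), label face within 55 deg of straight up, its middle within 70 mm sideways of the tray's and 115 to 320 mm above the stool top, off the box, at rest; other plate within 20 mm of its start (((horizontal distance between box_red and tray below 0.05 m and angle between plate_red's own y axis and vertical below 0.96 rad and horizontal distance between plate_red_mid and tray below 0.07 m and height (world z) of plate_red_mid between 0.115 and 0.32 m and contact force between the fingers and plate_red above 1 N and contact force between plate_red and box_red below 0.05 N and contact force between the fingers and red_frost below 0.05 N and linear speed of plate_red below 0.03 m/s and angular speed of plate_red below 0.3 rad/s and distance of plate_blue_mid from where it was at the start of the episode below 0.02 m) or (horizontal distance between box_blue and tray below 0.05 m and angle between plate_blue's own y axis and vertical below 0.96 rad and horizontal distance between plate_blue_mid and tray below 0.07 m and height (world z) of plate_blue_mid between 0.115 and 0.32 m and contact force between the fingers and plate_blue above 1 N and contact force between plate_blue and box_blue below 0.05 N and contact force between the fingers and blue_frost below 0.05 N and linear speed of plate_blue below 0.03 m/s and angular speed of plate_blue below 0.3 rad/s and distance of plate_red_mid from where it was at the start of the episode below 0.02 m))); the arm keeps its last pose, push and grip.
It fails at once if the fingers touch the frosted end of a plate (contact force between the fingers and red_frost above 0.5 N or contact force between the fingers and blue_frost above 0.5 N).
It fails at once if the plate of the other box is taken or pushed over 20 mm ((horizontal distance between box_red and tray below 0.05 m and distance of plate_blue_mid from where it was at the start of the episode above 0.02 m) or (horizontal distance between box_blue and tray below 0.05 m and distance of plate_red_mid from where it was at the start of the episode above 0.02 m)).
It fails at once if a box is shifted over 20 mm (distance of any of box_red, box_blue from where it was at the start of the episode above 0.02 m).
It fails at once if the pressing disc, the opener or the spoon is shifted over 20 mm (distance of any of press_plate, opener, spoon from where it was at the start of the episode above 0.02 m).
It also fails if it takes over 32 s, if anything falls off the work surface, if the arm or the gripper's body presses on something with over 40 N, if the wrist force passes 120 N, or if a joint passes its speed limit or range.

## Working session

There is one attempt and no reset: what is moved stays moved. The work goes in short steps, Python scripts to look and compute and a shell command to move; the robot and the scene stay as the last step left them, time stands still between calls to the robot, and variables do not carry over. Pictures are saved under pics/ and viewed, at most 10 in all, crops included, and the job is handed in when it is done.

```bash
mkdir -p pics; cat > h.py <<'E'
import numpy as np,cv2,pickle
from rig import status,cams,ctrl
def pts(p,uv):
    uv=np.asarray(uv,float).reshape(-1,2)
    z=p["z_map"][uv[:,1].astype(int),uv[:,0].astype(int)]
    d=np.c_[(uv[:,0]-p["cx"])/p["fx"],(uv[:,1]-p["cy"])/p["fy"]]
    u=d.copy()
    for _ in range(10): u=d/(1+p["k1"]*(u**2).sum(1,keepdims=True))
    c=np.c_[u*z[:,None],z,np.ones(len(z))]
    return (c@np.asarray(p["world_from_camera"]).T)[:,:3][z>0]
def save(p,n,crop=None,s=1):
    im=p["image"][...,::-1]
    if crop: x0,y0,x1,y1=crop; im=im[y0:y1,x0:x1]
    cv2.imwrite(f"pics/{n}.png",cv2.resize(im,None,fx=s,fy=s,interpolation=cv2.INTER_CUBIC))
E
python3 - <<'E'
from h import *
for n in("scene","top"):
    p=cams.capture(n); save(p,n)
    pickle.dump(p,open(n+".pkl","wb"))
    for t in["plate_red","plate_blue","red_frost","blue_frost","plate_red_notch","box_red","box_blue","tray","mat","stand_a"]:
        for o in cams.outline_of(p,t)[:2]:
            v,u=np.nonzero(o["region"]); q=pts(p,np.c_[u,v])
            if len(q): print(n,t,round(o["score"],2),np.round(o["uv"]),len(q),np.median(q,0).round(3),np.percentile(q,2,axis=0).round(3),np.percentile(q,98,axis=0).round(3))
print(status.read_state(),ctrl.pinch_z)
E
```

```text
scene plate_red 0.57 [255. 201.] 479 [ 0.483 -0.129  0.059] [ 0.381 -0.141  0.004] [ 0.536 -0.116  0.087]
scene plate_blue 0.92 [354. 158.] 324 [0.485 0.174 0.058] [0.453 0.134 0.021] [0.505 0.234 0.086]
scene red_frost 0.6 [262. 212.] 182 [ 0.519 -0.124  0.053] [ 0.495 -0.129  0.017] [ 0.537 -0.117  0.086]
scene red_frost 0.39 [255. 201.] 479 [ 0.483 -0.129  0.059] [ 0.418 -0.141  0.004] [ 0.536 -0.101  0.088]
scene plate_red_notch 0.78 [255. 199.] 426 [ 0.485 -0.13   0.059] [ 0.423 -0.141  0.019] [ 0.536 -0.118  0.087]
scene plate_red_notch 0.72 [354. 158.] 407 [0.483 0.177 0.059] [0.449 0.134 0.015] [0.505 0.241 0.088]
scene box_red 0.77 [256. 339.] 2080 [ 0.814 -0.276  0.054] [ 0.755 -0.324  0.01 ] [ 0.86  -0.226  0.057]
scene box_red 0.72 [412. 146.] 800 [0.476 0.381 0.009] [0.425 0.334 0.004] [0.523 0.433 0.028]
scene box_blue 0.69 [369. 214.] 1557 [0.654 0.108 0.059] [0.604 0.068 0.01 ] [0.682 0.164 0.065]
scene tray 0.57 [356. 232.] 1047 [0.68  0.073 0.01 ] [0.582 0.04  0.002] [0.706 0.188 0.02 ]
scene tray 0.45 [175. 243.] 512 [ 0.464 -0.332  0.01 ] [ 0.402 -0.376  0.002] [ 
[... 1530 characters left out ...]
: array([-1.29841757e+00,  3.53036799e-01,  1.63338614e+00,  7.21172570e-06,
        1.15517376e+00, -2.38571551e-03]), 'joint_velocities': array([-5.65409114e-04,  2.97444762e-04, -1.22199720e-03,  7.48143955e-04,
       -9.59621831e-05,  3.44308175e-04]), 'joint_torque': array([ 2.58886648e-03, -6.05185962e+01, -3.42443061e+01,  2.02916169e-05,
        1.14431205e-03,  1.88508307e-05]), 'tool_pos': array([ 0.16959057, -0.60156928,  0.23126391]), 'eef_rot': array([-3.14158863e+00, -6.60736542e-06,  2.74761559e-01]), 'force': array([-0.14081644, -0.19307822, -0.12413905]), 'wrist_torque': array([-0.02785522, -0.04068605,  0.00742661]), 'finger_force': 0.0, 'width': 0.0854088345923171} 0.0187
```

View pics/scene.png

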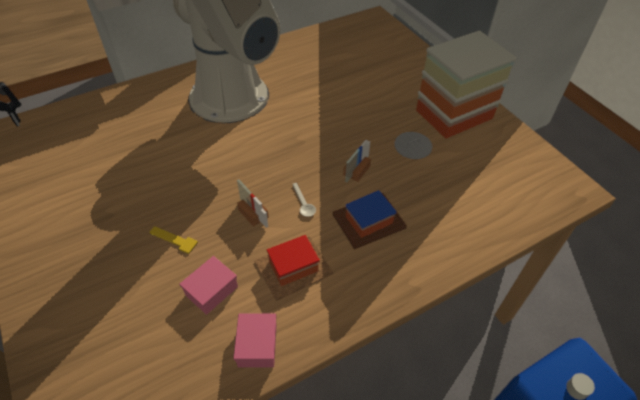

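View pics/top.png

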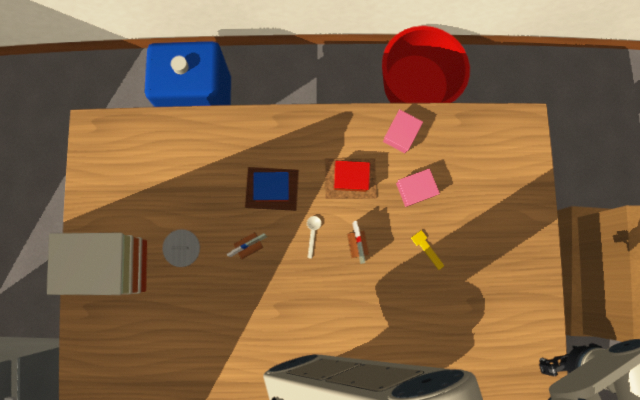

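The scene and top views agree. The blue-lidded box stands on the dark wooden tray (top 271,186; scene 370,213) and the red-lidded box is on the cork mat (top 351,176). The pink boxes are decoys. The target is the blue-band plate (top 247,244; scene 356,158), so I'll enlarge that next.

```bash
python3 - <<'E'
from h import *
a=pickle.load(open("scene.pkl","rb"))["image"][130:190,325:385,::-1]
b=pickle.load(open("top.pkl","rb"))["image"][215:275,217:277,::-1]
cv2.imwrite("pics/crop.png",np.hstack([cv2.resize(i,(400,400),interpolation=cv2.INTER_CUBIC) for i in(a,b)]))
for n in("scene","top"):
    p=pickle.load(open(n+".pkl","rb"))
    v,u=np.mgrid[0:400,0:640]; v=v.ravel();u=u.ravel(); k=p["z_map"].ravel()>0
    u=u[k];v=v[k]; q=pts(p,np.c_[u,v])
    m=(abs(q[:,0]-.475)<.07)&(abs(q[:,1]-.18)<.08)&(q[:,2]>.045)&(q[:,2]<.12)
    Q=q[m];C=p["image"][v[m],u[m]]
    c=Q[:,:2].mean(0); w,V=np.linalg.eigh(np.cov((Q[:,:2]).T)); d=V[:,1]; d*=np.sign(d[1])
    s=(Q[:,:2]-c)@d; print(n,len(Q),c.round(4),d.round(3),s.min(),s.max(),"offs",np.percentile((Q[:,:2]-c)@V[:,0],[5,95]).round(4))
    for lo in np.arange(-.065,.065,.01):
        k=(s>=lo)&(s<lo+.01)
        if k.any(): print(round(lo,3),k.sum(),Q[k,2].max().round(3),np.median(C[k],0))
E
```

```text
scene 284 [0.4807 0.1801] [-0.457  0.889] -0.05394472090496686 0.06994398322597073 offs [-0.002   0.0043]
-0.055 36 0.087 [72. 65. 53.]
-0.045 26 0.088 [73.  66.  53.5]
-0.035 25 0.086 [72. 65. 52.]
-0.025 20 0.088 [73. 65. 53.]
-0.015 28 0.089 [69.5 64.5 61.5]
-0.005 21 0.089 [52. 61. 72.]
0.005 24 0.09 [35.  49.  70.5]
0.015 23 0.088 [58. 62. 74.]
0.025 25 0.088 [95. 92. 84.]
0.035 19 0.089 [100.  95.  86.]
0.045 21 0.087 [99. 94. 85.]
0.055 10 0.069 [98. 92. 83.]
top 156 [0.4735 0.1822] [-0.466  0.885] -0.05826158495537113 0.06247884145519831 offs [-0.0038  0.0022]
-0.065 6 0.084 [110.   97.5  70. ]
-0.055 14 0.09 [112.5 114.   92.5]
-0.045 12 0.088 [110.5 114.5  95. ]
-0.035 13 0.088 [91. 89. 74.]
-0.025 13 0.093 [104. 102.  80.]
-0.015 14 0.087 [103.5  98.   79.5]
-0.005 14 0.092 [61.  77.  94.5]
0.005 13 0.084 [20. 45. 85.]
0.015 13 0.089 [123. 115.  99.]
0.025 13 0.084 [137. 122. 109.]
0.035 13 0.092 [141. 124. 110.]
0.045 10 0.068 [140.5 130.5 116. ]
0.055 8 0.069 [139.5 126.  108. ]
```

View pics/crop.png

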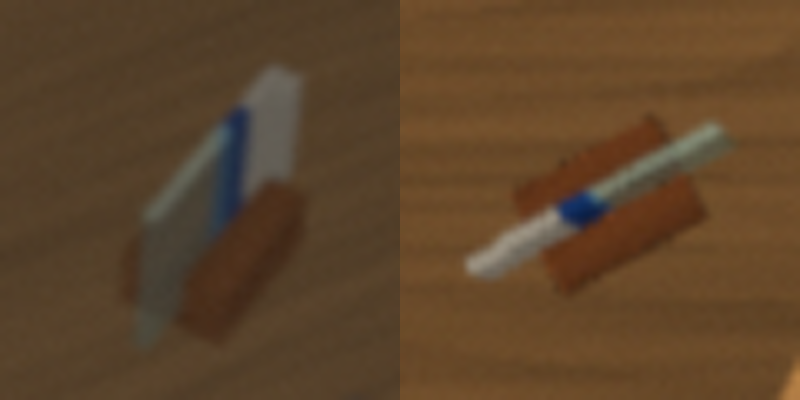

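The crop settles the plate's pose:
- **Frosted end:** it is the white end at +y (top 235,255; scene 358,148), with the notch in its upper corner. The plate height drops to 0.068 there.
- **Clear end:** it points to -y, with the blue band between the two.
- **Axes:** plate x ≈ (-0.46, 0.888), so the label normal is (-0.888, -0.46), facing the robot.

I'll grip about 35 mm along the clear end.

```bash
cat >> h.py <<'E'
from scipy.spatial.transform import Rotation as Ro
def delta(pos,R):
    s=status.read_state(); R0=Ro.from_euler("xyz",s["eef_rot"])
    print("t",s["t"],"trans",R0.inv().apply(np.array(pos)-s["tool_pos"]).round(4),"rot",(R0.inv()*R).as_rotvec().round(4))
def frame(y,z):
    y=np.array(y,float);z=np.array(z,float);y/=np.linalg.norm(y);z-=y*(y@z);z/=np.linalg.norm(z)
    return Ro.from_matrix(np.c_[np.cross(y,z),y,z])
E
python3 - <<'E'
from h import *
delta((.489,.153,.16),frame((.888,.46,0),(0,0,-1)))
E
```

```text
t 1.1 trans [ 0.5122 -0.6396  0.0713] rot [ 0.    -0.    -1.774]
```

```bash
R='{"jaw":1,"translation":[0.512,-0.640,0.071],"rot":[0,0,-1.774]}'; python3 -m jog '[{"jaw":1,"translation":[0.512,-0.640,0.03],"rot":[0,0,-1.774]},{"jaw":1,"translation":[0.512,-0.640,0.03],"rot":[0,0,-1.774]},{"jaw":1,"translation":[0.512,-0.640,0.03],"rot":[0,0,-1.774]},{"jaw":1,"translation":[0.512,-0.640,0.03],"rot":[0,0,-1.774]},{"jaw":1,"translation":[0.512,-0.640,0.03],"rot":[0,0,-1.774]},{"jaw":1,"translation":[0.512,-0.640,0.03],"rot":[0,0,-1.774]},{"jaw":1,"translation":[0.512,-0.640,0.03],"rot":[0,0,-1.774]},{"jaw":1,"translation":[0.512,-0.640,0.03],"rot":[0,0,-1.774]},{"jaw":1,"translation":[0.512,-0.640,0.03],"rot":[0,0,-1.774]},{"jaw":1,"translation":[0.512,-0.640,0.03],"rot":[0,0,-1.774]},{"jaw":1,"translation":[0.512,-0.640,0.03],"rot":[0,0,-1.774]},{"jaw":1,"translation":[0.512,-0.640,0.03],"rot":[0,0,-1.774]}]' 30
python3 - <<'E'
from h import *
delta((.489,.153,.16),frame((.888,.46,0),(0,0,-1))); print(status.read_state()["joints"])
E
```

```text
t: 2.3
tool_pos: [0.4036, -0.0473, 0.2097]
eef_rot: [3.141, 0.001, 2.055]
force: [0.9, -0.6, 0.8]
width: 0.0856
finger_force: 0.0
t 2.3 trans [0.1376 0.1687 0.0498] rot [0.001  0.0008 0.0061]
[-1.20149452e-01  2.82961951e-02  2.09562106e+00 -1.39162819e-04
  1.01634969e+00 -6.04162509e-01]
```

```bash
python3 -m jog '[{"jaw":1,"translation":[0.137,0.169,0.05],"rot":[0,0,0]},{"jaw":1,"translation":[0.137,0.169,0.05],"rot":[0,0,0]},{"jaw":1,"translation":[0.137,0.169,0.05],"rot":[0,0,0]},{"jaw":1,"translation":[0.137,0.169,0.05],"rot":[0,0,0]},{"jaw":1,"translation":[0.137,0.169,0.05],"rot":[0,0,0]},{"jaw":1,"translation":[0.137,0.169,0.05],"rot":[0,0,0]},{"jaw":1,"translation":[0.137,0.169,0.05],"rot":[0,0,0]}]'
python3 - <<'E'
from h import *
p=cams.capture("scene"); q=cams.capture("top")
a=p["image"][100:200,305:405,::-1]; b=q["image"][195:295,197:297,::-1]
cv2.imwrite("pics/near.png",np.hstack([cv2.resize(i,(400,400),interpolation=cv2.INTER_CUBIC) for i in(a,b)]))
delta((.489,.153,.16),frame((.888,.46,0),(0,0,-1)))
E
```

```text
t: 3.0
tool_pos: [0.4897, 0.1502, 0.1591]
eef_rot: [-3.141, 0.0, 2.05]
force: [-0.5, -0.1, 0.5]
width: 0.0854
finger_force: 0.0
t 3.1 trans [ 0.0037  0.0012 -0.0005] rot [-0.0004  0.0002 -0.0005]
```

View pics/near.png

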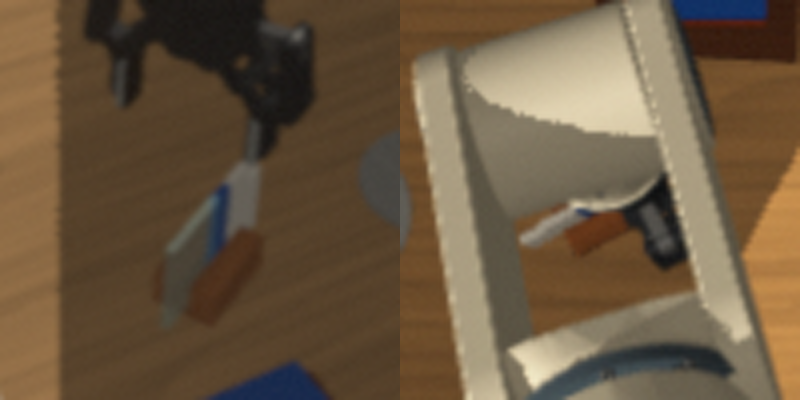

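The fingers straddle the plate over its clear end. In the scene crop, the white tip lies behind them only because of the viewing angle. Next I descend and close.

```bash
python3 -m jog '[{"jaw":1,"translation":[0,0,0.04],"rot":[0,0,0]},{"jaw":0.8,"translation":[0,0,0.07],"rot":[0,0,0]},{"jaw":0.7,"translation":[0,0,0.095],"rot":[0,0,0]},{"jaw":0.6,"translation":[0,0,0.112],"rot":[0,0,0]},{"jaw":0.5,"translation":[0,0,0.114],"rot":[0,0,0]},{"jaw":0.4,"translation":[0,0,0.114],"rot":[0,0,0]},{"jaw":0.3,"translation":[0,0,0.114],"rot":[0,0,0]},{"jaw":0.25,"translation":[0,0,0.114],"rot":[0,0,0]},{"jaw":0.25,"translation":[0,0,0.114],"rot":[0,0,0]}]' 30
python3 - <<'E'
from h import *
p=cams.capture("scene");save(p,"pre",(305,100,405,200),5)
print(status.read_state()["tool_pos"])
E
```

```text
t: 4.0
tool_pos: [0.4906, 0.1502, 0.0462]
eef_rot: [3.14, 0.0, 2.049]
force: [-0.3, -0.9, -0.6]
width: 0.0211
finger_force: 0.0
[0.49052594 0.15024635 0.04605908]
```

View pics/pre.png

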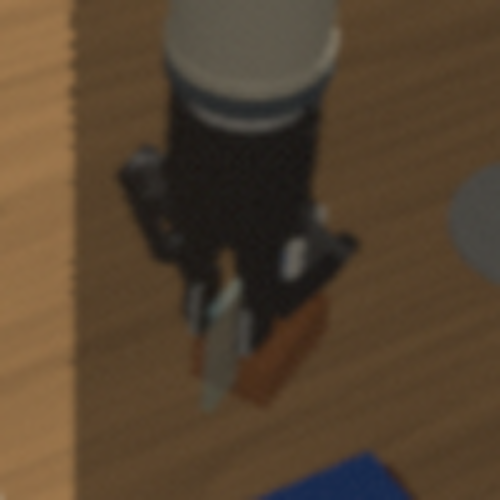

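The clear end (crop 225,350) is centred between the fingers at about 21 mm opening. Now I close.

```bash
python3 -m jog '[{"jaw":0.15,"translation":[0,0,0],"rot":[0,0,0]},{"jaw":0.08,"translation":[0,0,0],"rot":[0,0,0]},{"jaw":0,"translation":[0,0,0],"rot":[0,0,0]},{"jaw":0,"translation":[0,0,0],"rot":[0,0,0]},{"jaw":0,"translation":[0,0,0],"rot":[0,0,0]}]' 30
```

```text
t: 4.55
tool_pos: [0.491, 0.1505, 0.0456]
eef_rot: [3.14, 0.0, 2.049]
force: [3.9, 2.6, 1.7]
width: 0.0057
finger_force: 31.7
```

```bash
python3 -m jog '[{"jaw":0,"translation":[0,0,-0.01],"rot":[0,0,0]},{"jaw":0,"translation":[0,0,-0.03],"rot":[0,0,0]},{"jaw":0,"translation":[0,0,-0.06],"rot":[0,0,0]},{"jaw":0,"translation":[0,0,-0.1],"rot":[0,0,0]},{"jaw":0,"translation":[0,0,-0.14],"rot":[0,0,0]},{"jaw":0,"translation":[0,0,-0.17],"rot":[0,0,0]},{"jaw":0,"translation":[0,0,-0.17],"rot":[0,0,0]}]' 50
python3 - <<'E'
from h import *
# final tool frame: z azimuth phi, 45+ deg down; -tool y (label) leaning up
for phi in (-110,):
    a=np.radians(phi); e=np.radians(40)   # elevation of z below horizontal
    z=np.array([np.cos(a)*np.cos(e),np.sin(a)*np.cos(e),-np.sin(e)])
    lab=np.array([np.cos(a)*np.sin(e),np.sin(a)*np.sin(e),np.cos(e)])
    R=frame(-lab,z); M=R.as_matrix()
    # plate in tool: x_p = -tool x?, check; y_p=-tool y, z_p=-tool z
    R0=frame((.888,.46,0),(0,0,-1)); xp=R0.inv().apply((-.46,.888,0)); print("plate x in tool",xp.round(2))
    s=.038; off=xp*s+np.array([0,0,-(.008+.0375-.0456)])
    mid=np.array([.64,.115,.195]); print("tcp",mid-R.apply(off))
    # stage 1: above grasp moved up & over at same orientation
    delta(mid-R.apply(off),R)
    Ry=frame((np.cos(a+np.pi),np.sin(a+np.pi),0),(0,0,-1)); delta(mid-R.apply(off)+[0,0,.06],Ry)
print(status.read_state()["joints"].round(3),status.read_state()["width"])
p=cams.capture("scene");save(p,"lift",(305,60,445,200),4)
E
```

```text
t: 5.25
tool_pos: [0.4915, 0.1504, 0.2192]
eef_rot: [3.137, 0.001, 2.049]
force: [0.2, 0.2, -0.3]
width: 0.0056
finger_force: 53.4
plate x in tool [ 1. -0.  0.]
tcp [0.67573709 0.10207428 0.19506428]
t 5.25 trans [-0.1277  0.1412  0.025 ] rot [ 0.8354 -0.3214 -0.6965]
t 5.25 trans [-0.1277  0.1415 -0.035 ] rot [ 0.0043  0.0029 -0.7437]
[ 0.294  0.191  1.884 -0.     1.062 -0.184] 0.005563221388105939
```

View pics/lift.png

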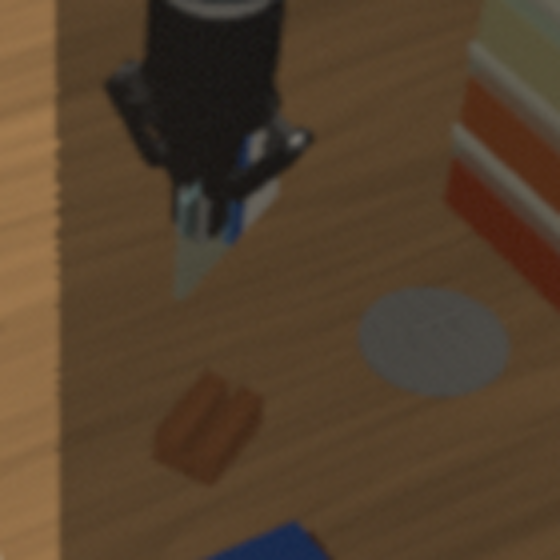

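The plate is out of the stand, held by its clear end with the band and frosted end free (crop 240,200). Next I carry it over the tray, yawing as I go.

```bash
python3 -m jog '[{"jaw":0,"translation":[-0.02,0.025,-0.02],"rot":[0,0,-0.12]},{"jaw":0,"translation":[-0.045,0.05,-0.035],"rot":[0,0,-0.24]},{"jaw":0,"translation":[-0.065,0.075,-0.035],"rot":[0,0,-0.36]},{"jaw":0,"translation":[-0.09,0.1,-0.035],"rot":[0,0,-0.48]},{"jaw":0,"translation":[-0.11,0.12,-0.035],"rot":[0,0,-0.6]},{"jaw":0,"translation":[-0.128,0.141,-0.035],"rot":[0,0,-0.7]},{"jaw":0,"translation":[-0.128,0.141,-0.035],"rot":[0,0,-0.744]},{"jaw":0,"translation":[-0.128,0.141,-0.035],"rot":[0,0,-0.744]},{"jaw":0,"translation":[-0.128,0.141,-0.035],"rot":[0,0,-0.744]}]' 50
python3 - <<'E'
from h import *
a=np.radians(-110); e=np.radians(40)
z=np.array([np.cos(a)*np.cos(e),np.sin(a)*np.cos(e),-np.sin(e)])
lab=np.array([np.cos(a)*np.sin(e),np.sin(a)*np.sin(e),np.cos(e)])
delta((.676,.102,.195),frame(-lab,z))
print(status.read_state()["joints"].round(3))
E
```

```text
t: 6.2
tool_pos: [0.6729, 0.1012, 0.2485]
eef_rot: [-3.14, -0.003, 2.791]
force: [0.2, -0.3, -1.6]
width: 0.0054
finger_force: 53.2
t 6.2 trans [-0.0028  0.0019  0.0535] rot [ 8.71e-01 -3.40e-03  2.00e-04]
[ 0.147  0.427  1.484  0.     1.234 -1.073]
```

```bash
python3 -m jog '[{"jaw":0,"translation":[0,0,0],"rot":[0.1,0,0]},{"jaw":0,"translation":[0,0,0],"rot":[0.2,0,0]},{"jaw":0,"translation":[0,0,0],"rot":[0.3,0,0]},{"jaw":0,"translation":[0,0,0.01],"rot":[0.4,0,0]},{"jaw":0,"translation":[0,0,0.02],"rot":[0.5,0,0]},{"jaw":0,"translation":[0,0,0.03],"rot":[0.6,0,0]},{"jaw":0,"translation":[0,0,0.04],"rot":[0.7,0,0]},{"jaw":0,"translation":[0,0,0.05],"rot":[0.8,0,0]},{"jaw":0,"translation":[0,0,0.053],"rot":[0.87,0,0]},{"jaw":0,"translation":[0,0,0.053],"rot":[0.87,0,0]},{"jaw":0,"translation":[0,0,0.053],"rot":[0.87,0,0]},{"jaw":0,"translation":[0,0,0.053],"rot":[0.87,0,0]}]' 50
python3 - <<'E'
from h import *
s=status.read_state(); R=Ro.from_euler("xyz",s["eef_rot"])
print(s["joints"].round(3),"label",(-R.as_matrix()[:,1]).round(3),"mid",(s["tool_pos"]+R.apply([.038*-0+.038,0,0])).round(3))
p=cams.capture("scene")
save(p,"end",(290,120,450,260),4)
for t in("plate_blue","blue_frost"):
    for o in cams.outline_of(p,t)[:1]:
        v,u=np.nonzero(o["region"]);q=pts(p,np.c_[u,v]);print(t,o["score"],np.median(q,0).round(3),len(q))
E
```

```text
t: 7.4
tool_pos: [0.6744, 0.1011, 0.1985]
eef_rot: [-2.274, 0.001, 2.792]
force: [-0.0, -0.8, -1.0]
width: 0.0052
finger_force: 53.2
[ 0.424  0.819  1.187 -0.593  1.782 -0.724] label [-0.223 -0.607  0.763] mid [0.639 0.114 0.198]
plate_blue 0.95 [0.635 0.111 0.199] 1120
blue_frost 0.57 [0.605 0.126 0.203] 410
```

View pics/end.png

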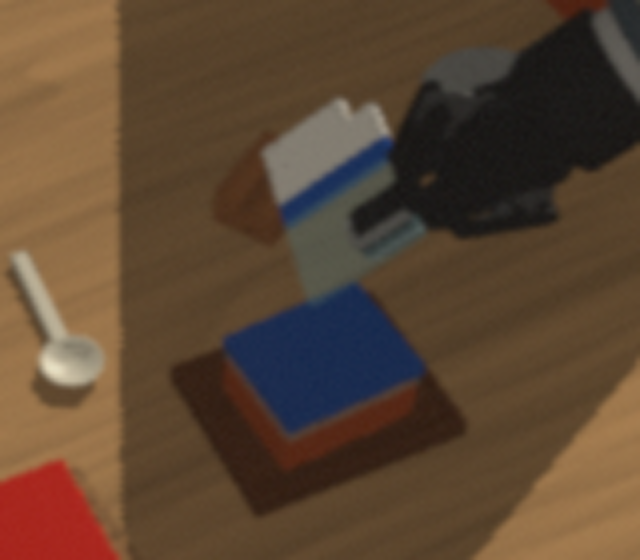

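The plate hangs over the blue box. Seen with the gripped edge up, the notch (crop 360,110) is at the upper left of the upward face, so the label face is up, leaned back about 40°. The plate's middle is at (0.639, 0.114, 0.198), and the fingers touch only the clear end. I settle briefly and hand in.

```bash
python3 -m jog '[{"jaw":0,"translation":[0,0,0],"rot":[0,0,0]},{"jaw":0,"translation":[0,0,0],"rot":[0,0,0]},{"jaw":0,"translation":[0,0,0],"rot":[0,0,0]}]' 50 && python3 -c "
from rig import job
print(job.hand_in())"
```

```text
t: 7.85
tool_pos: [0.6742, 0.1012, 0.1976]
eef_rot: [-2.272, 0.0, 2.793]
force: [0.0, 0.8, -1.3]
width: 0.0054
finger_force: 53.2
the job is handed in; nothing more can be done
None
```

I handed in the job at about 7.9 s with the blue plate gripped by its clear end, label face up (about 40° from vertical), its lower edge about 11 cm above the lid of the blue-lidded box on the tray; no verdict was returned.

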